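Set the slicer's thickness dial and clamp the cheese in the ratchet clamp

ROBOT

A 6-joint arm with a two-finger parallel gripper is mounted at the origin on the work surface. World frame = base frame: x ahead of the robot, y to its left, z up, the work surface at z = 0. Lengths are in mm, angles in rad, forces in N, time in s.
With the tool pointing down it reaches from about 350 to 775 mm from the base axis. Payload 7.3 kg.
Tool frame: the origin (TCP) lies on the front face of the gripper's body, between the roots of the fingers; the fingertips stand 66 mm ahead of it and the grasp point (between the pads) lies 47 mm ahead of it (bot.tip_extent is the distance from the TCP to the fingertips, in mm); z points along the fingers, y is the line along which they close (so a half turn about z gives the same grasp; the last joint's range is limited). The gripper opens to 92 mm and grips with 3 to 60 N. Pads are 19 mm wide; open, the fingers measure 130 mm over their backs; the gripper's body (75 mm by 190 mm) begins 47 mm behind the grasp point.
Start: joints at [-1.423, 0.342, 1.524, -0, 1.275, -0.146], TCP at [152.057, -502.511, 292.241] pointing down, gripper open.
Joint ranges: [-2.53, 2.53], [-0.77, 2.02], [0.04, 2.7], [-1, 4.14], [0.28, 2.66], [-3.11, 3.11]. Speed limits (rad/s): [2.57, 2.57, 3.14, 3.14, 3.14, 3.14].

INTERFACE

Orientations are given as [roll, pitch, yaw] about the fixed x, y, z axes, in that order (R = Rz(yaw) Ry(pitch) Rx(roll)).
In Python, from plant import readout, viewer, order, bot gives the robot as it stands.
- The arm moves only by the shell command python3 -m creep 'ROWS'. ROWS is text: rows parted by semicolons, each of 7 numbers parted by spaces: the shift along the world's x, y, z in m, then the turn, a rotation vector about the world's x, y, z in rad, then the opening in per cent of the stroke, from 0 (shut) to 100 (fully open). A call has 1 to 8 rows; each row shifts and turns the commanded pose from where the row before left it; what a row does not reach is not made up. A row lasts 1/12 s, in which the tool goes at most 41.7 mm and 7.16 degrees, less where a joint would pass 70% of its speed; a pose out of reach is approached as far as the arm can. A call is refused whole if a number of a shift passes 0.0417 or a number of a turn 0.125, either way. A call with a gripper value outside its range is refused whole. The fingers move at their own pace and stop on an object; the grip force is fixed at half the most. Time passes only in rows, so rows that do not move let the fingers close. It gives the time, the measured TCP pose, the force, the opening and the grip force at its end, in the units of the state.
- readout.get_obs(): the state, without advancing time (a new reading comes with each control period).
- viewer.capture(name): name is "scene" or "top" or "wrist"; returns the picture (420x560x3 uint8, red, green, blue); there is no depth.
- viewer.camera_info(name): a dict with "fx", "fy", "cx", "cy" (pixels), "origin" and "rotation" of the camera in the world. Camera axes: x right, y up, looking along -z (the intrinsics and any distortion apply to the point x, -y, -z); pixel columns grow to the right and rows downward; lengths in mm; the calibration is good to about 2 mm. A picture is of the moment at which its call begins: read the wrist's pose just before it. camera_info takes no time and is no camera call; for the wrist camera it gives the pose at the moment of the call.
- order.close_job(): hands the job in; it is judged then, once.
The state is a dict: "time": time; "joint_positions": joint angles; "dq": joint speeds; "tau": joint torques, N m; "tool_pos": TCP position; "tcp_rot": TCP orientation; "contact_force": force on the tool from outside, world axes, zero at the start; "moment": the same for the moment, N m; "grip_width": finger opening in mm; "finger_force": force on a finger pad.
Only numpy, scipy, OpenCV 4.12 (cv2) and the standard library are available. Lean on these libraries where they do the work, as an engineer would, in place of code of your own. Each camera call takes 0.05 s, during which the arm holds its last target. There are 200 camera calls.

TASK

Get the cheese ready for slicing: first turn the dial on the slicer's steel control box until its pointer is on the one long, thick mark of the scale. Then work the black trigger of the bench clamp, stroke after stroke, until its jaw has closed on the block of cheese and grips it against the end stop, the grey sprung pad pushed in about half of its travel and no farther, so that the cheese is not crushed. The jaw and cheese are moved by the trigger alone, the other things stay where they are, and you finish while still holding the trigger squeezed, because the clamp has no lock.

Things in the scene. Friction and masses are not known exactly. Their poses are not given: they have to be found in the camera images.
- dial_grip (a point): Middle of the dial's grip bar, on its vertical axis, 73 mm above the table. The black bar is 46 mm long, 13 mm thick, 26 mm high (top 11 mm above this point), on a round black skirt of 27 mm radius; a white line on top and a white nib mark the pointer end. The point's -x axis runs along the bar to the pointer and turns with the dial.
- control_box: Slicer's steel control box that carries the dial, fixed to the table, 130 x 130 x 50 mm; origin under its centre, z up. White round scale with ten short thin marks and one long thick black one (20 x 5 mm). With the dial at a the pointer points along (-cos a, sin a) in this body's x, y axes; the long mark is at a = 1.7.
- dial (a joint): Angle of the dial in rad, 0 to 3.2, growing as it turns clockwise seen from above; it starts between 0.3 and 0.9, stays where it is left (0.05 N m of friction). The long mark is at 1.70.
- clamp: Bench ratchet clamp, fixed: white deck 300 x 120 x 10 mm, x = -65 to 235 mm. Origin on the table under the trigger's pivot; z up; +x is the jaw's travel, towards the end stop. A fixed black handle (14 x 32 mm, centre x = 34 mm, top z = 128 mm) stands ahead of the trigger. The toothed bar's tail reaches back to x = -87 mm, up to z = 58 mm.
- trigger_blade: Black grip of the trigger: upright blade 10 mm thick (x), 38 wide (y), 48 high, with a roll along y on its rear. Origin in the blade's middle at the roll's height, 88 mm from the pivot, 23 mm below the top. The roll stands 11 mm behind (-x) it: push there along the clamp's +x. At rest, origin at x -15.8, z 102.6 mm in the clamp's frame; 68 mm from roll to far side of the fixed handle.
- trigger (a joint): Trigger angle t, rad: 0 at rest, 0.36 fully squeezed towards the handle. Pivot along the clamp's y at x 0, z 16 mm; blade's origin at x = 88 sin(t - 0.18), z = 16 + 88 cos(t - 0.18) mm. A full stroke moves the jaw 14 mm less up to 5 mm of slack (tooth pitch). A spring (2.5 to 5 N at the roll) returns it while the jaw stays. Holding the cheese at half pad travel takes 10 to 12 N.
- jaw (a joint): Travel of jaw and toothed bar, m, 0 to 0.065 towards the end stop; starts at 0 to 0.012. With the cheese against the stop the pad just touches it at 0.032. 3 N of friction holds the jaw when the trigger is let go, but a pad pushed in further drives it back until about 1 to 2 mm of pad travel is left.
- jaw_head: Dark steel jaw head, 14 x 60 x 50 mm, with its 16 mm wide toothed bar that runs back under the trigger (163 mm long, top at z = 58 mm); its origin is at table height under its centre. Not to be touched.
- pad (a joint): How far the sprung pad is pushed in towards the jaw head, in m: 0 free, 0.016 fully in. Spring of 1.5 N per mm. About half (0.008) grips well; the cheese is crushed beyond 0.0135.
- pad_plate: Grey pad plate on the jaw, 8 x 50 x 44 mm; origin at the centre of its front face (the face that meets the cheese, at x = 105 mm plus jaw travel less pad travel in the clamp's frame). Not to be touched.
- block: Block of hard yellow cheese, 70 (x, along the jaw's travel) x 60 x 56 mm, 0.2 to 0.35 kg, standing loose on the clamp's deck between pad and end stop, 2 to 10 mm short of the stop; origin at the centre of its underside.
- end_stop: Upright steel plate fixed to the clamp's deck, 110 mm wide, 62 mm high; origin at the foot of its face towards the cheese (x = 207 mm in the clamp's frame).
- tub: Bystander, to be left alone: black bowl, 90 mm wide, 70 mm high. Origin at its foot.
- spray: Bystander, to be left alone: white bottle, 60 mm wide, 170 mm high. Origin at its foot.
- spice_jar: Bystander, to be left alone: glass jar with steel cap, 56 mm wide, 90 mm high. Origin at its foot.
- scraper: Bystander, to be left alone: spatula, 280 mm long, lying flat; origin at its middle.
- cup: Bystander, to be left alone: white cup, 72 mm wide, 90 mm high. Origin at its foot.
- small_pan: Bystander, to be left alone: open steel pan, 170 x 160 x 65 mm. Origin at its foot.
Things that resemble listed ones, but are neither listed nor needed, are in the scene too. What is shaped like the control_box but pink, purple or turquoise is not meant.

How it is judged:
By the outcome, as a careful person would: the job done as asked, in the order asked, and still so for the second after the job is handed in, while the arm keeps its last pose, push and grip.
It also fails if it takes over 64 s, if anything falls off the work surface, if the arm or the gripper's body presses on something with over 40 N, if the wrist force passes 120 N, or if a joint passes its speed limit or range.

## Working session

There is one attempt and no reset: what is moved stays moved. The work goes in short steps, Python scripts to look and compute and a shell command to move; the robot and the scene stay as the last step left them, time stands still between calls to the robot, and variables do not carry over. Pictures are saved under pics/ and viewed, at most 10 in all, crops included, and the job is handed in when it is done.

```bash
mkdir -p pics; ls; python3 - <<'E'
from plant import readout, viewer
import cv2
for n in("scene","top"):
    im=viewer.capture(n); cv2.imwrite(f"pics/{n}0.png",cv2.resize(im[:,:,::-1],(800,600),interpolation=cv2.INTER_CUBIC))
    print(n,viewer.camera_info(n))
o=readout.get_obs(); print(o)
E
```

```text
pics
scene {'fx': 518.709631912685, 'fy': 518.709631912685, 'cx': 281.130963817249, 'cy': 217.25003596055916, 'origin': array([1004.96589391,  919.20034154, 1255.79554424]), 'rotation': array([0.71278727, 0.00397447, 2.61964676])}
top {'fx': 502.5726343134025, 'fy': 502.5726343134025, 'cx': 284.3768968131368, 'cy': 205.5003828176619, 'origin': array([ 243.11881653,   16.83703453, 1584.64049037]), 'rotation': array([ 0.19463308, -0.00604824, -1.56797547])}
{'time': 0.1, 'joint_positions': array([-1.42300921e+00,  3.42640959e-01,  1.52490907e+00, -2.59582134e-05,
        1.27541452e+00, -1.45993121e-01]), 'dq': array([-1.77957655e-03, -1.49096175e-03, -3.88194569e-03,  2.27191471e-04,
        7.66038888e-05, -1.41986133e-03]), 'tau': array([ 1.91415580e-03, -4.32004309e+01, -2.44694370e+01,  7.19506200e-02,
        5.25958103e-02, -4.42281407e-05]), 'tool_pos': array([ 152.00347044, -502.22710191,  291.62501536]), 'tcp_rot': array([-3.14023174e+00, -1.75016523e-04,  2.93787690e-01]), 'contact_force': array([-0.05247132,  0.58977957,  0.27543572]), 'moment': array([0.05900211, 0.04851648, 0.01907604]), 'finger_force': 0.0, 'grip_width': 92.04848551240306}
```

View pics/top0.png

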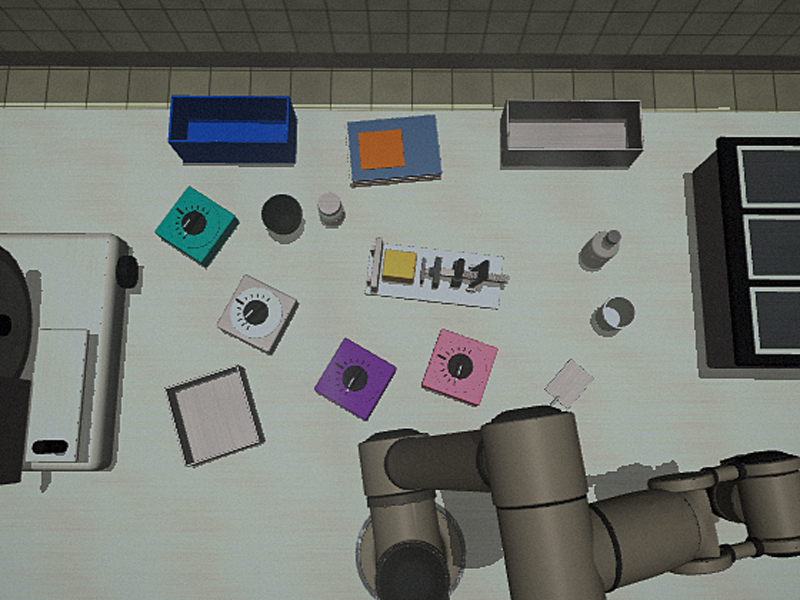

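View pics/scene0.png

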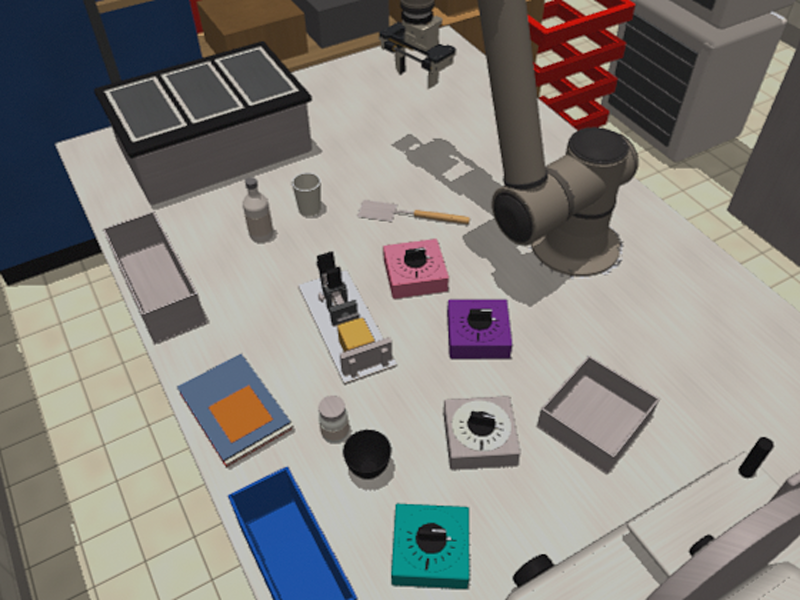

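The top view shows four dial boxes: turquoise (195,225), steel grey with white scale (258,313), purple (355,378), pink (460,367). The steel one with the white round scale fits. The clamp is at (435,272), with its end stop on the left (375,265) and trigger on the right (480,272). I'll enlarge both to confirm.

```bash
cat > h.py <<'E'
import numpy as np, cv2
from scipy.spatial.transform import Rotation as R
from plant import readout, viewer
def ray(c,u,v):
    d=R.from_euler('xyz',c['rotation']).apply([(u-c['cx'])/c['fx'],-(v-c['cy'])/c['fy'],-1]); return np.array(c['origin']),d
def px2w(c,u,v,z):
    o,d=ray(c,u,v); return o+d*(z-o[2])/d[2]
def w2px(c,p):
    q=R.from_euler('xyz',c['rotation']).inv().apply(np.atleast_2d(p)-c['origin']); return np.c_[c['cx']-c['fx']*q[:,0]/q[:,2], c['cy']+c['fy']*q[:,1]/q[:,2]]
def crop(im,x,y,w,h,W,H): return cv2.resize(im[y:y+h,x:x+w,::-1],(W,H),interpolation=cv2.INTER_CUBIC)
E
python3 - <<'E'
from h import *
a=viewer.capture("top"); b=viewer.capture("scene")
# top clamp: orig px 250..362 x 160..222 ; box 148..212 x 188..252
A=crop(a,250,155,110,70,440,280); B=crop(a,145,185,70,70,280,280)
C=crop(b,200,170,90,100,270,300); D=crop(b,300,265,75,70,320,300)
cv2.imwrite("pics/c1.png",np.vstack([np.hstack([A,B]),np.hstack([C,D,np.zeros((300,130,3),np.uint8)])]))
E
```

```text
(no output)
```

View pics/c1.png

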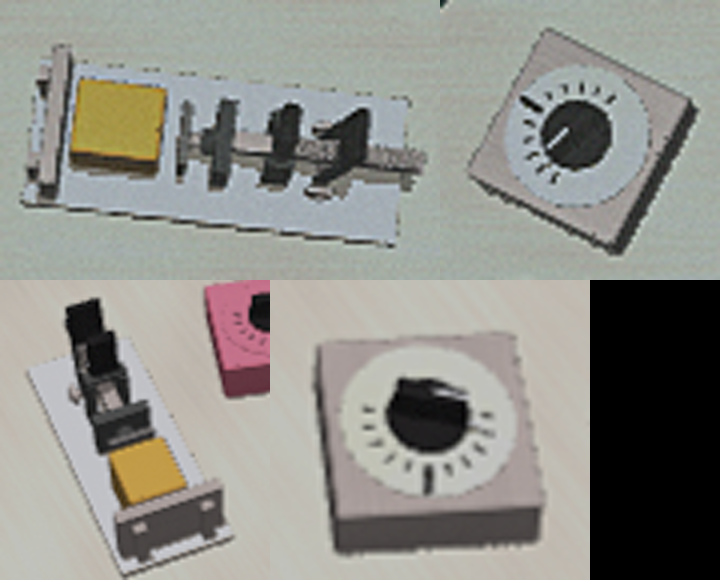

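Confirmed: the steel box with the white scale has its long mark at crop (531,103) and its pointer nib near (548,147). The clamp has its deck corners at crop (22,203), (397,245) and (410,97), the trigger at about (345,140) and the cheese at (120,120).

```bash
python3 - <<'E'
from h import *
c=viewer.camera_info("top")
f=lambda u,v,ox,oy,z:px2w(c,ox+(u+.5)/4-.5,oy+(v+.5)/4-.5,z)
B=[f(u-440,v,145,185,50) for u,v in((545,30),(693,103),(620,243),(470,173))]
print(np.round(B,1)); print([np.linalg.norm(B[i]-B[i-1]) for i in range(4)], np.mean(B,0))
b=np.mean(B,0)
for i in range(4):
    d=B[i]-B[i-1]; print("edge yaw",np.arctan2(d[1],d[0]))
print("long mark",f(531-440,103,145,185,50)-b,"nib",f(549-440,147,145,185,70)-b, "line in",f(568-440,128,145,185,84)-b,"skirt",f(576-440,135,145,185,58)-b)
C=[f(u,v,250,155,10) for u,v in((22,203),(397,245),(410,97))]
print(np.round(C,1),np.linalg.norm(C[0]-C[1]),np.linalg.norm(C[1]-C[2]))
d=C[0]-C[1]; e=C[1]-C[2];print(np.arctan2(d[1],d[0]),np.arctan2(e[1],e[0])+np.pi/2)
s=viewer.camera_info("scene")
g=lambda u,v,ox,oy,k,z:px2w(s,ox+(u+.5)/k-.5,oy+(v+.5)/k-.5,z)
print("scene corners deck", [np.round(g(u,v-280,200,170,3,10),1) for u,v in((123,576),(233,537),(27,370))])
k=320/75
print("scene box top",[np.round(g(u-270,v-280,300,265,k,50),1) for u,v in((318,345),(515,332),(545,508),(335,520))])
E
```

```text
[[586.8 363.2  50. ]
 [529.3 245.8  50. ]
 [420.1 298.1  50. ]
 [473.8 415.6  50. ]]
[np.float64(124.62291683219263), np.float64(130.7145789028807), np.float64(121.07219401232328), np.float64(129.18825638633777)] [502.50811853 330.66173056  50.        ]
edge yaw -0.4342858956517327
edge yaw -2.0266461066219614
edge yaw 2.6949331596647124
edge yaw 1.1422501139568055
long mark [26.29414945 40.64809154  0.        ] nib [-11.48381822  20.69893367  20.        ] line in [ 0.83765006  3.92242374 34.        ] skirt [-0.09285713  3.0407432   8.        ]
[[ 553.6  101.6   10. ]
 [ 520.7 -197.2   10. ]
 [ 642.1 -210.4   10. ]] 300.5918283416752 122.07892417961577
1.4612332485971748 4.604239912820099
scene corners deck [array([673.4,  95.2,  10. ]), array([557.1, 107.8,  10. ]), array([ 639.6, -201.6,   10. ])]
scene box top [array([532.7, 254.3,  50. ]), array([415.7, 310.3,  50. ]), array([475.5, 426.3,  50. ]), array([591.9, 368.6,  50. ])]
```

```bash
python3 -m creep '.03 .028 .004 0 0 .09 100;.03 .028 .004 0 0 .09 100;.03 .028 .004 0 0 .09 100;.03 .028 .004 0 0 .09 100;.03 .028 .004 0 0 .09 100;.03 .028 .004 0 0 .09 100;.03 .028 .004 0 0 .09 100;.03 .028 .004 0 0 .09 100'
python3 -m creep '.03 .028 0 0 0 .09 100;.03 .028 0 0 0 .09 100;.03 .028 0 0 0 .09 100;.03 .028 0 0 0 .09 100;.03 .028 0 0 0 .09 100;0 0 0 0 0 0 100'
python3 - <<'E'
from h import *
c=viewer.camera_info("wrist"); print(c); o=readout.get_obs(); print(o['tool_pos'],o['tcp_rot'],o['contact_force'])
a=viewer.capture("wrist"); np.save("w1.npy",a); cv2.imwrite("pics/w1.png",crop(a,0,0,560,420,800,600))
# predicted clamp points from estimate
yaw=1.465
E
```

```text
time: 0.87
tool_pos: [393.1, -276.8, 324.5]
tcp_rot: [3.141, 0.0, 1.018]
contact_force: [1.0, -0.3, -1.0]
grip_width: 91.7
finger_force: 0.0
time: 1.37
tool_pos: [545.7, -133.4, 323.5]
tcp_rot: [3.14, -0.002, 1.474]
contact_force: [-1.5, 0.0, 0.3]
grip_width: 91.7
finger_force: 0.0
{'fx': 374.4590747142036, 'fy': 374.4590747142036, 'cx': 275.53062574738783, 'cy': 201.45962480124354, 'origin': array([553.42110899, -63.5443494 , 415.613957  ]), 'rotation': array([-0.26402168, -0.00106665, -0.0962444 ])}
[ 545.74820943 -133.39588026  323.51684939] [ 3.14027735e+00 -2.44812483e-03  1.47412371e+00] [-1.45594759  0.0079389   0.3147676 ]
```

View pics/w1.png

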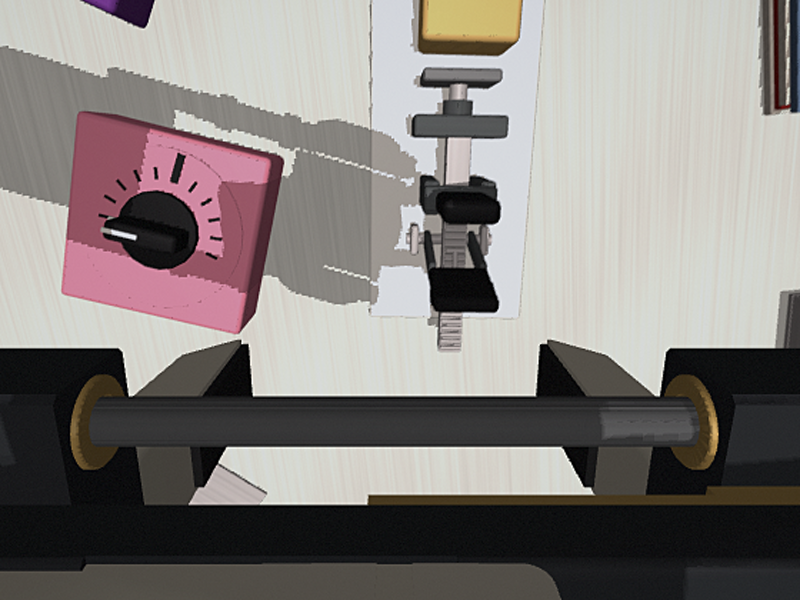

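The wrist view shows the clamp from above: deck rear corners at (371,317) and (520,318), handle top around (468,207), trigger blade around (464,290), jaw head at (460,126), pad at (460,77), and the cheese at the top.

```bash
python3 - <<'E'
from h import *
c=viewer.camera_info("wrist")
k=560/800
f=lambda u,v,z:np.round(px2w(c,(u+.5)*k-.5,(v+.5)*k-.5,z),1)[:2]
p=[f(371,317,10),f(520,318,10),f(371,20,10),f(541,20,10)]
print("deck",*p)
Rm=lambda y:np.array([[np.cos(y),-np.sin(y)],[np.sin(y),np.cos(y)]])
for n in((0,2),(1,3)):
    d=p[n[1]]-p[n[0]]; print(np.arctan2(d[1],d[0]))
d=p[0]-p[1];print("width",np.hypot(*d),np.arctan2(d[1],d[0])-np.pi/2)
y=1.465; mid=(p[0]+p[1])/2; O=mid+Rm(y)@[65,0]; print("origin",O)
g=lambda u,v,z:np.round(Rm(y).T@(f(u,v,z)-O),1)
print("handle top rear",g(437,222,126),g(500,222,126),"front",g(437,194,126),g(500,194,126))
print("tail end",g(450,350,56),"jaw head rear bottom edge/top",g(413,136,60),g(507,136,60),g(413,115,60),g(507,117,60))
print("pad front top",g(422,69,58),g(501,69,58)); print("cheese rear bottom",g(420,53,10),g(519,53,10))
print("blade top",g(432,270,125),g(494,270,125),g(437,310,102),g(497,310,102))
for pt in ((-65,60,10),(-65,-60,10),(0,0,10)):
    print(pt,w2px(c,np.r_[Rm(y)@pt[:2]+O,pt[2]])/k)
E
```

```text
deck [ 520.1 -197.4] [ 638.2 -210.1] [544.2  17.2] [661.1   5.4]
1.4589629363858114
1.4649291219825409
width 118.78089071900415 1.4636720027856174
origin [ 586.01393998 -139.11342887]
handle top rear [28.  18.2] [ 28.2 -16. ] front [43.  18.6] [ 43.2 -15.1]
tail end [-74.3   0.8] jaw head rear bottom edge/top [73.5 29.6] [ 73.8 -30.5] [86.3 29.8] [ 85.3 -29.7]
pad front top [113.7  24.6] [114.  -24.7]
cheese rear bottom [130.1  23.8] [130.5 -45.6]
blade top [ 1.  20.1] [  1.1 -14.3] [-29.7  14.8] [-29.5 -22. ]
(-65, 60, 10) [[370.02548195 316.89298416]]
(-65, -60, 10) [[520.5306771 317.6592974]]
(0, 0, 10) [[447.87125333 236.55847653]]
```

```bash
python3 -m creep '.0007 .033 0 0 0 .058 50;.0007 .033 0 0 0 .058 50;.0007 .033 0 0 0 .058 50;.0007 .033 0 0 0 .058 50;.0007 .033 0 0 0 .058 50;.0007 .033 0 0 0 .058 50;.0007 .033 -.01 0 0 .058 50;.0007 .033 -.01 0 0 .058 50'
python3 -m creep '.0007 .033 -.01 0 0 .058 50;.0007 .033 -.01 0 0 .058 50;.0007 .033 -.01 0 0 .058 50;.0007 .033 -.01 0 0 .058 50;0 0 0 0 0 0 50'
python3 - <<'E'
from h import *
c=viewer.camera_info("wrist"); o=readout.get_obs(); print(o['tool_pos'],o['tcp_rot'],o['contact_force'])
a=viewer.capture("wrist"); cv2.imwrite("pics/w2.png",crop(a,0,0,560,420,800,600))
E
```

```text
time: 2.08
tool_pos: [547.4, 125.8, 304.6]
tcp_rot: [3.14, 0.001, 1.928]
contact_force: [0.6, 0.8, 0.1]
grip_width: 47.1
finger_force: 0.0
time: 2.5
tool_pos: [549.1, 261.2, 261.7]
tcp_rot: [-3.139, -0.003, 2.165]
contact_force: [-0.9, 0.0, -0.1]
grip_width: 46.3
finger_force: 0.0
[549.0623643  261.16719182 261.72085418] [-3.13891467e+00 -2.64976234e-03  2.16512447e+00] [-0.915316    0.01508589 -0.06750257]
```

View pics/w2.png

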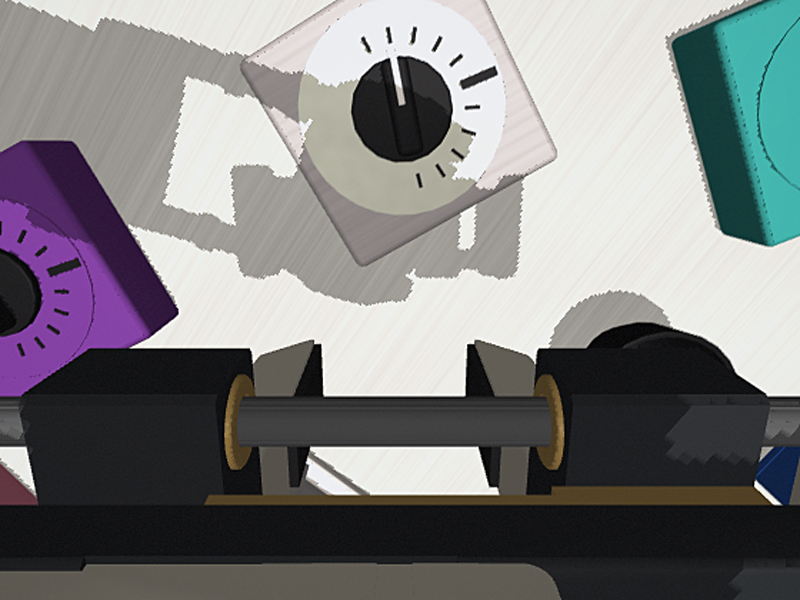

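The box is at (400,110), with corners (241,63), (361,265) and (556,156). The pointer line runs from (401,104) to (390,53), and the long mark from (462,86) to (497,70).

```bash
python3 - <<'E'
from h import *
c=viewer.camera_info("wrist");k=.7
f=lambda u,v,z:px2w(c,(u+.5)*k-.5,(v+.5)*k-.5,z)[:2]
L,B,Q=f(241,63,50),f(361,265,50),f(556,156,50)
ang=lambda d:np.arctan2(d[1],d[0])
print(L,B,Q,np.hypot(*(L-B)),np.hypot(*(Q-B)),"centre",(L+Q)/2, "yaws",ang(L-B),ang(Q-B))
print("skirt centre",f(402,109,57),"disc",f(402.5,109,50), "skirt r",np.hypot(*(f(351,109,57)-f(453,109,57)))/2)
m0,m1=f(462,86,50),f(497,70,50); print("mark",m0,m1,np.hypot(*(m1-m0)),ang(m1-m0))
cc=(L+Q)/2; print("mark from centre",ang((m0+m1)/2-cc), ang((m0+m1)/2-f(402,109,57)))
print("line",ang(f(390,54,84)-f(401,104,84)),"bar ends",f(388,54,84),f(406,153,84),ang(f(388,54,84)-f(406,153,84)))
E
```

```text
[420.66745173 305.39618926] [533.12052282 248.93763512] [588.91854841 360.8626419 ] 125.83028861308212 125.06249159310389 centre [504.79300007 333.12941558] yaws 2.676295808610174 1.1083250373032458
skirt centre [504.61104367 333.43651345] disc [504.68079621 333.96748544] skirt r 26.946005039083147
mark [524.53440438 361.3914219 ] [535.27771668 378.22855717] 19.972678424389173 1.0028517711027736
mark from centre 0.9704523015174897 0.9631475796878323
line 2.394118124499816 bar ends [486.02873763 348.56737341] [518.34126119 316.09837284] 2.3537790374835037
```

```bash
python3 -m creep '-.0149 .024 0 0 0 .0683 50;-.0149 .024 0 0 0 .0683 50;-.0149 .024 0 0 0 .0683 50;0 0 -.03 0 0 0 50;0 0 -.03 0 0 0 50;0 0 -.02 0 0 0 50;0 0 0 0 0 0 50;0 0 0 0 0 0 50'
python3 - <<'E'
from h import *
c=viewer.camera_info("top");a=viewer.capture("wrist")
o=readout.get_obs(); print(o['tool_pos'],o['tcp_rot'],o['joint_positions'])
E
```

```text
time: 3.22
tool_pos: [506.1, 327.9, 184.2]
tcp_rot: [-3.14, -0.0, 2.362]
contact_force: [0.5, 0.3, -0.4]
grip_width: 45.7
finger_force: 0.0
[506.72272011 328.4926652  185.51452838] [3.14039290e+00 6.78876701e-04 2.36259852e+00] [ 4.48402237e-01  5.80833076e-01  1.44309825e+00 -2.61880219e-04
  1.11630306e+00 -3.43285557e-01]
```

```bash
python3 -m creep '-.002 .005 -.025 0 0 .005 50;0 0 -.02 0 0 0 50;0 0 -.012 0 0 0 50;0 0 0 0 0 0 50;0 0 0 0 0 0 0;0 0 0 0 0 0 0;0 0 0 0 0 0 0;0 0 0 0 0 0 0'
python3 -c "
from plant import readout as r
o=r.get_obs();print(o['tool_pos'],o['tcp_rot'],o['contact_force'],o['moment'],o['grip_width'],o['finger_force'])"
```

```text
time: 3.93
tool_pos: [504.4, 334.7, 128.7]
tcp_rot: [3.139, 0.001, 2.369]
contact_force: [0.7, -0.2, -0.3]
grip_width: 24.0
finger_force: 0.0
[504.41443043 334.66635486 128.72655643] [3.13915125e+00 8.89032556e-04 2.36947868e+00] [ 0.66541463 -0.17178224 -0.30928939] [ 0.0286268  -0.16126186 -0.05840801] 23.975001198900415 0.0
```

```bash
python3 -m creep '0 0 0 0 0 0 0;0 0 0 0 0 0 0;0 0 0 0 0 0 0;0 0 0 0 0 0 0;0 0 0 0 0 0 0'
python3 -m creep '0 0 0 0 0 -.02 0;0 0 0 0 0 -.05 0;0 0 0 0 0 -.1 0'
```

```text
time: 4.35
tool_pos: [504.1, 334.8, 128.0]
tcp_rot: [3.14, 0.0, 2.37]
contact_force: [0.8, 1.2, 5.6]
grip_width: 12.8
finger_force: 30.0
time: 4.6
tool_pos: [504.0, 334.6, 127.9]
tcp_rot: [3.141, 0.0, 2.198]
contact_force: [-0.1, -0.4, 6.5]
grip_width: 13.2
finger_force: 30.0
```

```bash
python3 -m creep '0 0 0 0 0 -.12 0;0 0 0 0 0 -.12 0;0 0 0 0 0 -.12 0;0 0 0 0 0 -.12 0;0 0 0 0 0 -.12 0;0 0 0 0 0 -.12 0;0 0 0 0 0 -.12 0'
python3 -m creep '0 0 0 0 0 -.12 0;0 0 0 0 0 -.12 0;0 0 0 0 0 -.12 0;0 0 0 0 0 -.02 0;0 0 0 0 0 0 0;0 0 0 0 0 0 0'
python3 -c "
from plant import readout as r
o=r.get_obs();print(o['tool_pos'],o['tcp_rot'],o['contact_force'],o['moment'],o['grip_width'],o['finger_force'])"
```

```text
time: 5.18
tool_pos: [502.7, 334.3, 127.9]
tcp_rot: [-3.14, 0.001, 1.354]
contact_force: [-7.0, -2.0, 10.2]
grip_width: 13.0
finger_force: 30.0
time: 5.68
tool_pos: [502.1, 334.6, 127.9]
tcp_rot: [-3.139, 0.002, 0.98]
contact_force: [-7.5, -0.5, 11.7]
grip_width: 12.8
finger_force: 30.0
[502.08751051 334.58319651 127.87723272] [-3.13919103e+00  2.39431746e-03  9.79881108e-01] [-7.52273122 -0.49034293 11.69998803] [-0.01380007  1.25490891 -0.03849163] 12.757710505867683 30.000494420528412
```

```bash
python3 -m creep '0 0 0 0 0 0 50;0 0 0 0 0 0 50;0 0 0 0 0 0 50;0 0 0 0 0 0 50;0 0 .03 0 0 0 50;0 0 .04 0 0 0 50;0 0 .04 0 0 0 50;0 0 .03 0 0 0 50'
python3 -m creep '-.016 -.025 0 0 0 0 0;-.016 -.025 0 0 0 0 0;-.016 -.025 0 0 0 0 0;0 0 0 0 0 0 0;0 0 0 0 0 0 0'
python3 - <<'E'
from h import *
c=viewer.camera_info("wrist"); o=readout.get_obs(); print(o['tool_pos'],o['tcp_rot'],o['contact_force'])
a=viewer.capture("wrist"); cv2.imwrite("pics/w3.png",crop(a,80,0,400,300,800,600))
O=np.array([504.7,333.4]); y=-.464
P=lambda b,z,r:np.r_[O+r*np.array([np.cos(b),np.sin(b)]),z]
print("pred mark",(w2px(c,np.array([P(.978,50,33),P(.978,50,52)]))-[80,0])*2)
E
```

```text
time: 6.35
tool_pos: [504.2, 334.6, 270.3]
tcp_rot: [3.14, -0.002, 0.98]
contact_force: [1.5, 0.7, 0.8]
grip_width: 45.5
finger_force: 0.0
time: 6.77
tool_pos: [455.5, 258.7, 267.6]
tcp_rot: [3.141, -0.0, 0.978]
contact_force: [0.3, 0.3, -0.1]
grip_width: 17.3
finger_force: 0.0
[455.49091515 258.67454728 267.5640455 ] [ 3.14137990e+00 -2.02732238e-04  9.78191224e-01] [ 0.32887777  0.33725222 -0.07119017]
pred mark [[386.17679871  58.35841166]
 [386.12059651   3.18137217]]
```

View pics/w3.png

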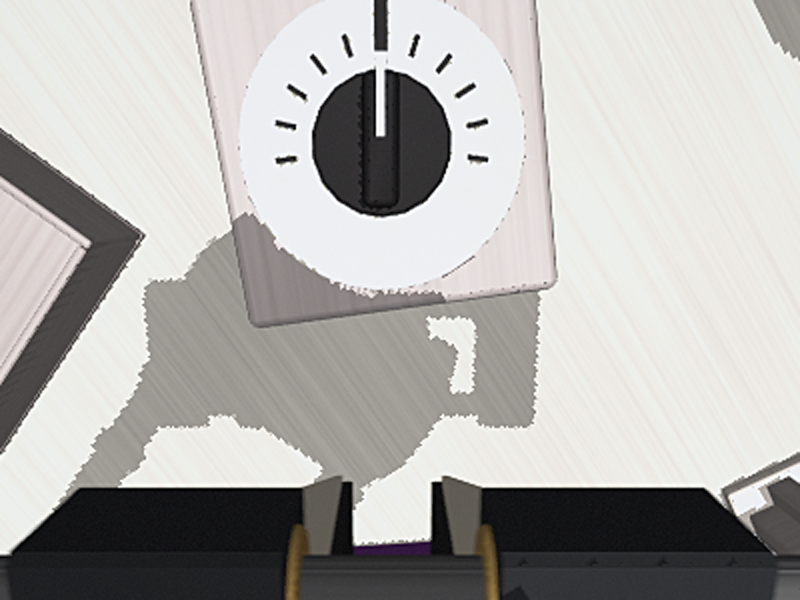

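The pointer's white line now meets the long mark at (381,50), so the dial is set. Next is the trigger, with the fingers shut.

```bash
python3 -m creep '.01 -.039 0 0 0 .04 0;.01 -.039 0 0 0 .04 0;.01 -.039 0 0 0 .04 0;.01 -.039 0 0 0 .04 0;.01 -.039 0 0 0 .04 0;.01 -.039 0 0 0 .04 0;.01 -.039 0 0 0 .04 0;.01 -.039 0 0 0 .04 0'
python3 -m creep '.01 -.039 0 0 0 .04 0;.01 -.039 0 0 0 .04 0;.01 -.039 0 0 0 .04 0;.013 -.038 0 0 0 .045 0;0 0 -.01 0 0 0 0;0 0 0 0 0 0 0;0 0 0 0 0 0 0'
python3 - <<'E'
from h import *
viewer.capture("wrist");o=readout.get_obs(); print(o['tool_pos'],o['tcp_rot'],o['contact_force'],o['grip_width'])
viewer.capture("wrist");o=readout.get_obs(); print(o['tool_pos'],o['tcp_rot'],o['contact_force'])
E
```

```text
time: 7.48
tool_pos: [537.2, -54.2, 267.0]
tcp_rot: [3.141, -0.0, 1.302]
contact_force: [1.4, 1.1, 0.8]
grip_width: 0.1
finger_force: 0.0
time: 8.07
tool_pos: [579.0, -207.0, 255.9]
tcp_rot: [-3.14, -0.001, 1.464]
contact_force: [-0.2, -0.3, 0.1]
grip_width: 0.3
finger_force: 0.0
[ 579.09435235 -206.40626713  256.73527168] [-3.14063776e+00 -8.20517887e-04  1.46532134e+00] [-0.44825428 -0.53728754 -0.30585647] 0.007480754546580304
[ 579.15269258 -206.12874853  257.31568267] [-3.14153390e+00 -3.68752535e-04  1.46606552e+00] [-0.41156875 -0.50160115 -0.20976717]
```

```bash
python3 -m creep '0 0 -.035 0 0 0 0;0 0 -.035 0 0 0 0;0 0 -.036 0 0 0 0;0 0 0 0 0 0 0;.0015 .0149 0 0 0 0 0;.0005 .005 0 0 0 0 0;0 0 0 0 0 0 0'
python3 -m creep '.0005 .005 0 0 0 0 0;0 0 0 0 0 0 0'
python3 -m creep '.0005 .005 0 0 0 0 0;0 0 0 0 0 0 0'
python3 -m creep '.0005 .005 0 0 0 0 0;0 0 0 0 0 0 0'
```

```text
time: 8.75
tool_pos: [582.2, -185.8, 154.2]
tcp_rot: [3.137, 0.001, 1.467]
contact_force: [0.2, -0.3, 0.3]
grip_width: 0.5
finger_force: 0.0
time: 8.92
tool_pos: [582.0, -181.9, 153.2]
tcp_rot: [3.139, 0.001, 1.466]
contact_force: [0.1, 0.8, -0.9]
grip_width: 0.2
finger_force: 0.0
time: 9.08
tool_pos: [581.9, -177.0, 151.9]
tcp_rot: [3.141, 0.0, 1.465]
contact_force: [0.3, 0.4, 0.2]
grip_width: 0.2
finger_force: 0.0
time: 9.25
tool_pos: [582.4, -172.5, 151.5]
tcp_rot: [3.141, 0.001, 1.465]
contact_force: [0.1, -2.6, 0.6]
grip_width: 0.6
finger_force: 1.2
```

```bash
g(){ grep -E 'time|tool_pos|contact' | tr '\n' ' '; echo; }
python3 -m creep '.0004 .004 0 0 0 0 0;0 0 0 0 0 0 0'|g
python3 -m creep '.0004 .004 0 0 0 0 0;0 0 0 0 0 0 0'|g
python3 -m creep '.0004 .004 0 0 0 0 0;0 0 0 0 0 0 0'|g
python3 -m creep '.0004 .004 0 0 0 0 0;0 0 0 0 0 0 0'|g
python3 -m creep '.0004 .004 0 0 0 0 0;0 0 0 0 0 0 0'|g
python3 -m creep '.0004 .004 0 0 0 0 0;0 0 0 0 0 0 0'|g
python3 -m creep '.0004 .004 0 0 0 0 0;0 0 0 0 0 0 0'|g
```

```text
time: 9.42 tool_pos: [582.9, -168.9, 151.6] contact_force: [0.1, -4.3, 1.9] 
time: 9.58 tool_pos: [583.4, -165.0, 151.8] contact_force: [-0.3, -4.9, 3.3] 
time: 9.75 tool_pos: [583.8, -161.1, 151.8] contact_force: [-0.5, -5.2, 4.8] 
time: 9.92 tool_pos: [584.2, -157.0, 151.7] contact_force: [-0.4, -5.2, 4.0] 
time: 10.08 tool_pos: [584.6, -153.0, 151.7] contact_force: [-0.1, -5.8, 4.2] 
time: 10.25 tool_pos: [585.0, -149.0, 151.7] contact_force: [0.1, -5.2, 4.1] 
time: 10.42 tool_pos: [585.5, -145.0, 151.7] contact_force: [-0.1, -6.2, 4.9]
```

```bash
g(){ grep -E 'time|tool_pos|contact' | tr '\n' ' '; echo; }
python3 -m creep '.0002 .002 0 0 0 0 0;0 0 0 0 0 0 0'|g
python3 -m creep '.0001 .001 0 0 0 0 0;0 0 0 0 0 0 0'|g
python3 - <<'E'
from h import *
c=viewer.camera_info("wrist"); a=viewer.capture("wrist"); b=viewer.capture("scene")
cv2.imwrite("pics/w4.png",np.hstack([crop(a,170,0,260,300,400,460),crop(b,200,165,80,92,400,460)]))
yy=1.463;Rm=np.array([[np.cos(yy),-np.sin(yy)],[np.sin(yy),np.cos(yy)]]);O=np.array([586,-139.1])
print(c)
E
```

```text
time: 10.58 tool_pos: [585.7, -143.3, 151.6] contact_force: [0.4, -6.2, 3.8] 
time: 10.75 tool_pos: [585.8, -142.6, 151.6] contact_force: [0.3, -6.8, 3.4] 
{'fx': 374.4590747142036, 'fy': 374.4590747142036, 'cx': 275.53062574738783, 'cy': 201.45962480124354, 'origin': array([594.10193883, -72.4341184 , 243.44679579]), 'rotation': array([-0.26779795, -0.00138004, -0.10574751])}
```

View pics/w4.png

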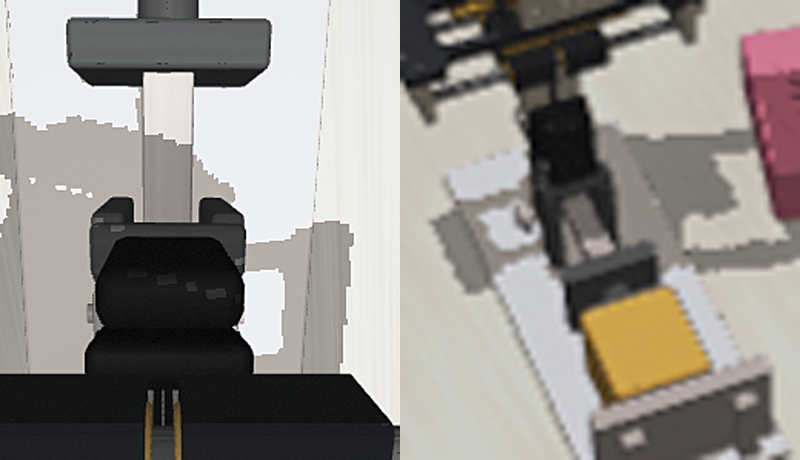

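The wrist view shows the jaw head with its rear top edge at crop (170,70) and front top edge at (170,18). The scene view shows the pad already close to the cheese.

```bash
cat > jaw.py <<'E'
from h import *
yy=1.463;Rm=np.array([[np.cos(yy),-np.sin(yy)],[np.sin(yy),np.cos(yy)]]);O=np.array([586,-139.1])
def cl(c,u,v,z): return np.round(Rm.T@(px2w(c,u,v,z)[:2]-O),1)
def pix(c,x,y,z): return w2px(c,np.r_[Rm@[x,y]+O,z])[0]
def prof(y=20,z=60,xs=np.arange(60,150,1.)):
    c=viewer.camera_info("wrist"); a=cv2.cvtColor(viewer.capture("wrist"),cv2.COLOR_RGB2GRAY).astype(np.float32)
    r=[]
    for s in(y,y-3,-y,-y+3):
        p=np.array([pix(c,x,s,z) for x in xs],np.float32)
        r.append(cv2.remap(a,p[:,:1],p[:,1:],cv2.INTER_LINEAR,borderValue=-1)[:,0])
    return xs,np.array(r),c
if __name__=="__main__":
    xs,r,c=prof(); o=readout.get_obs(); print(o['time'],o['tool_pos'],o['contact_force'])
    for i in range(0,len(xs)): 
        if r[0,i]>=0: print(int(xs[i]),r[:,i].astype(int),end=' | ')
E
python3 - <<'E'
from jaw import *
c=viewer.camera_info("wrist");k=.65
for u,v in((75,70),(265,70),(67,18),(270,18)): print(cl(c,170+u*k,v*k,60))
E
python3 jaw.py
```

```text
[90.4 24.8]
[ 90.6 -31.5]
[104.5  26.6]
[104.6 -32.3]
10.9 [ 585.76486283 -142.64146173  151.62548134] [ 1.30178108 -6.81975865  3.61968846]
60 [176 175 239 225] | 61 [175 175 239 241] | 62 [175 175 239 239] | 63 [175 175 239 239] | 64 [175 175 239 238] | 65 [175 175 238 238] | 66 [175 175 239 238] | 67 [174 175 238 238] | 68 [175 175 239 239] | 69 [175 174 238 239] | 70 [175 175 238 238] | 71 [174 175 238 239] | 72 [175 175 239 239] | 73 [175 175 238 239] | 74 [174 175 239 238] | 75 [175 168 238 238] | 76 [171 243 239 238] | 77 [244 238 238 238] | 78 [238 238 238 238] | 79 [238 238 238 238] | 80 [238 238 238 238] | 81 [238 238 238 238] | 82 [238 238 238 238] | 83 [238 238 238 238] | 84 [238 238 238 238] | 85 [239 239 241 240] | 86 [181 209  94 108] | 87 [22 25 29 28] | 88 [31 31 31 31] | 89 [32 30 32 32] | 90 [31 30 30 29] | 91 [39 40 45 44] | 92 [82 81 87 86] | 93 [101 102 104 104] | 94 [102 101 100 101] | 95 [99 99 99 99] | 96 [100 101 101 100] | 97 [101 101 102 101] | 98 [101 102 103 103] | 99 [104 102 102 102] | 100 [100 101 100 101] | 101 [102 101 100 100] | 102 [101 101 100 101] | 103 [103 102  99 101] | 104 [83 83 82 79] | 105 [202 202 250 250] | 106 [236 237 236 236] | 107 [236 236 236 236] | 108 [236 236 236 236] | 109 [236 236 236 236] |
```

```bash
python3 - <<'E'
from jaw import *
c=viewer.camera_info("wrist");k=.65
print("handle top front",cl(c,170+125*k,238*k,128),cl(c,170+215*k,238*k,128))
print("handle foot front base",cl(c,170+150*k,224*k,58), "deck sides",cl(c,170+22*k,300*k,10),cl(c,170+317*k,200*k,10))
viewer_t=viewer.camera_info("scene")
kk=.2
s=lambda u,v,z:cl(viewer_t,200+(u-400+.5)*kk-.5,165+(v+.5)*kk-.5,z)
print("scene head rear top L/R",s(563,272,60),s(655,243,60),"cheese top rear L/R",s(583,325,66),s(673,288,66),"cheese top front",s(612,398,66),s(708,358,66),"stop top",s(595,412,72),s(770,360,72))
E
```

```text
handle top front [50.4  6.4] [ 50.4 -11.7]
handle foot front base [44.8  2.8] deck sides [ 7.3 57.4] [ 48.7 -63. ]
scene head rear top L/R [ 95.2 -29.9] [96.  29.9] cheese top rear L/R [144.1 -34.7] [139.   24.9] cheese top front [202.4 -38.6] [197.5  23.7] stop top [212.5 -52.5] [218.1  54.6]
```

```bash
g(){ grep -E 'time|tool_pos|contact' | tr '\n' ' '; echo; }
python3 -m creep '-.0012 -.012 0 0 0 0 0;-.0012 -.012 0 0 0 0 0;-.0011 -.0109 0 0 0 0 0;0 0 0 0 0 0 0;0 0 0 0 0 0 0;0 0 0 0 0 0 0'|g
python3 jaw.py; echo
python3 -m creep '.0004 .004 0 0 0 0 0;0 0 0 0 0 0 0'|g
python3 -m creep '.0004 .004 0 0 0 0 0;0 0 0 0 0 0 0'|g
python3 -m creep '.0004 .004 0 0 0 0 0;0 0 0 0 0 0 0'|g
python3 -m creep '.0004 .004 0 0 0 0 0;0 0 0 0 0 0 0'|g
python3 -m creep '.0004 .004 0 0 0 0 0;0 0 0 0 0 0 0'|g
python3 -m creep '.0004 .004 0 0 0 0 0;0 0 0 0 0 0 0'|g
```

```text
time: 11.4 tool_pos: [581.6, -176.2, 150.9] contact_force: [0.3, 0.0, -0.7] 
11.45 [ 581.69548921 -175.99910115  150.9863215 ] [0.53883827 0.39287261 0.19247231]
60 [237 237 238 237] | 61 [237 237 237 237] | 62 [237 237 237 237] | 63 [237 237 237 237] | 64 [237 237 237 237] | 65 [237 237 237 237] | 66 [236 237 237 237] | 67 [237 237 237 237] | 68 [237 237 237 237] | 69 [237 236 237 237] | 70 [236 237 236 237] | 71 [236 237 237 236] | 72 [236 236 236 236] | 73 [236 236 236 236] | 74 [236 236 236 236] | 75 [236 236 236 236] | 
time: 11.62 tool_pos: [582.3, -171.8, 151.4] contact_force: [0.6, -2.8, -1.8] 
time: 11.78 tool_pos: [582.8, -168.5, 151.8] contact_force: [-1.4, -4.3, 1.8] 
time: 11.95 tool_pos: [583.4, -164.9, 152.0] contact_force: [-0.7, -5.5, 2.8] 
time: 12.12 tool_pos: [583.9, -161.0, 152.2] contact_force: [-2.0, -5.6, 4.2] 
time: 12.28 tool_pos: [584.4, -157.1, 152.4] contact_force: [-2.4, -6.4, 5.0] 
time: 12.45 tool_pos: [584.9, -153.3, 152.5] contact_force: [-1.0, -6.2, 4.3]
```

```bash
g(){ grep -E 'time|tool_pos|contact' | tr '\n' ' '; echo; }
python3 -m creep '.0003 .003 0 0 0 0 0;0 0 0 0 0 0 0'|g
python3 -m creep '.0003 .003 0 0 0 0 0;0 0 0 0 0 0 0;0 0 0 0 0 0 0'|g
python3 jaw.py
```

```text
time: 12.62 tool_pos: [585.2, -150.6, 152.6] contact_force: [-1.5, -7.9, 5.8] 
time: 12.87 tool_pos: [585.5, -148.1, 152.7] contact_force: [-2.7, -8.1, 7.0] 
12.9167 [ 585.49663046 -148.0843632   152.68160116] [-2.14186457 -8.58870951  6.20301002]
60 [176 176 239 239] | 61 [175 175 239 239] | 62 [175 174 238 239] | 63 [175 175 239 239] | 64 [175 175 238 238] | 65 [174 175 238 238] | 66 [175 175 239 238] | 67 [175 175 238 238] | 68 [175 175 239 238] | 69 [175 174 239 238] | 70 [175 166 239 239] | 71 [184 237 238 238] | 72 [230 238 238 238] | 73 [238 238 238 238] | 74 [238 238 238 238] | 75 [238 238 238 238] | 76 [238 238 238 238] | 77 [238 238 238 238] | 78 [238 238 238 238] | 79 [238 238 238 238] | 80 [238 238 238 238] | 81 [237 238 238 238] | 82 [238 238 238 238] | 83 [238 238 238 238] | 84 [237 237 238 238] | 85 [237 237 237 238] | 86 [237 237 237 237] | 87 [237 237 237 238] | 88 [238 237 238 237] | 89 [237 237 237 237] | 90 [237 237 237 237] | 91 [237 237 237 237] | 92 [237 237 237 237] | 93 [237 237 239 244] | 94 [241 248 139 119] | 95 [21 24 27 27] | 96 [31 29 31 32] | 97 [30 31 31 31] | 98 [32 31 31 31] | 99 [30 31 33 31] | 100 [30 30 32 33] | 101 [29 30 30 30] | 102 [29 28 28 32] | 103 [66 66 73 72] | 104 [34 37 65 61] |
```

```bash
g(){ grep -E 'time|tool_pos|contact' | tr '\n' ' '; echo; }
python3 -m creep '-.001 -.01 0 0 0 0 0;-.001 -.01 0 0 0 0 0;-.001 -.0098 0 0 0 0 0;0 0 0 0 0 0 0;0 0 0 0 0 0 0;0 0 0 0 0 0 0'|g
python3 -m creep '.0004 .004 0 0 0 0 0;0 0 0 0 0 0 0;0 0 0 0 0 0 0'|g
python3 -m creep '.0004 .004 0 0 0 0 0;0 0 0 0 0 0 0;0 0 0 0 0 0 0'|g
python3 -m creep '.0003 .003 0 0 0 0 0;0 0 0 0 0 0 0;0 0 0 0 0 0 0'|g
python3 -m creep '.0002 .002 0 0 0 0 0;0 0 0 0 0 0 0;0 0 0 0 0 0 0'|g
python3 -m creep '.0002 .002 0 0 0 0 0;0 0 0 0 0 0 0;0 0 0 0 0 0 0'|g
```

```text
time: 13.42 tool_pos: [581.7, -175.9, 150.9] contact_force: [0.4, -0.5, 0.3] 
time: 13.67 tool_pos: [582.3, -171.9, 151.2] contact_force: [-0.4, -2.3, -0.2] 
time: 13.92 tool_pos: [582.8, -168.2, 151.5] contact_force: [-0.3, -1.9, 0.8] 
time: 14.17 tool_pos: [583.2, -165.5, 151.6] contact_force: [-0.8, -3.6, 2.7] 
time: 14.42 tool_pos: [583.4, -163.9, 151.7] contact_force: [-0.6, -5.5, 4.2] 
time: 14.67 tool_pos: [583.6, -162.1, 151.9] contact_force: [-0.5, -6.6, 4.6]
```

```bash
g(){ grep -E 'time|tool_pos|contact' | tr '\n' ' '; echo; }
python3 jaw.py | sed 's/.*| 8[0-9] .*| \(8[5-9].*\)/\1/' | grep -o '1\?[0-9]*[0-9] \[[0-9 ]*\]' | awk '$1>84'| tr '\n' '|'; echo
python3 -m creep '.0003 .003 0 0 0 0 0;0 0 0 0 0 0 0;0 0 0 0 0 0 0'|g
python3 -m creep '.0003 .003 0 0 0 0 0;0 0 0 0 0 0 0;0 0 0 0 0 0 0'|g
python3 -m creep '.0003 .003 0 0 0 0 0;0 0 0 0 0 0 0;0 0 0 0 0 0 0'|g
python3 jaw.py | grep -o '1\?[0-9]*[0-9] \[[0-9 ]*\]' | awk '$1>88'| tr '\n' '|'
```

```text
89 [248 248 212 156]|
time: 14.97 tool_pos: [584.0, -159.4, 152.1] contact_force: [-0.7, -7.4, 5.9] 
time: 15.22 tool_pos: [584.3, -156.7, 152.2] contact_force: [-1.8, -8.8, 5.2] 
time: 15.47 tool_pos: [584.6, -154.0, 152.5] contact_force: [-1.9, -10.5, 8.3] 
89 [237 237 237 237]|90 [236 237 237 237]|91 [236 236 236 236]|92 [237 237 237 237]|93 [236 237 237 239]|94 [225 227 167 123]|95 [21 23 28 28]|96 [29 30 31 31]|97 [31 31 31 31]|98 [11 11 20 18]|
```

```bash
python3 - <<'E'
from h import *
b=viewer.capture("scene"); np.save("s5.npy",b)
s0=cv2.imread("pics/scene0.png"); s0=cv2.resize(s0,(560,420),interpolation=cv2.INTER_AREA)
f=lambda im:cv2.resize(im[205:265,225:275],(400,480),interpolation=cv2.INTER_CUBIC)
cv2.imwrite("pics/s5.png",np.hstack([f(s0),f(b[:,:,::-1])]))
from jaw import *
c=viewer.camera_info("scene")
for x in (60,80,100,120,137,207): print(x,[np.round((pix(c,x,y,60)-[225,205]+.5)*8-.5) for y in(-25,30)])
E
```

```text
60 [array([41., 48.]), array([175.,   5.])]
80 [array([59., 84.]), array([193.,  40.])]
100 [array([ 78., 120.]), array([212.,  76.])]
120 [array([ 96., 157.]), array([232., 112.])]
137 [array([112., 189.]), array([248., 144.])]
207 [array([180., 324.]), array([319., 276.])]
```

View pics/s5.png

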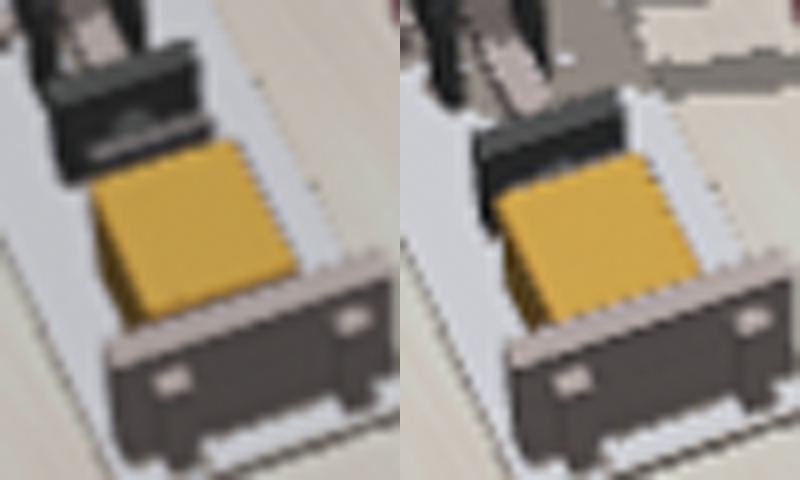

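```bash
python3 - <<'E'
from jaw import *
c=viewer.camera_info("scene")
s0=cv2.resize(cv2.imread("pics/scene0.png"),(560,420),interpolation=cv2.INTER_AREA)
b=np.load("s5.npy")[:,:,::-1]
def P(im,ch,z,ys,xs):
    r=0
    for y in ys:
        p=np.array([pix(c,x,y,z) for x in xs],np.float32); r=r+cv2.remap(im[:,:,ch].astype(np.float32),p[:,:1],p[:,1:],cv2.INTER_CUBIC)[:,0]
    return r/len(ys)
xs=np.arange(60,150,1.)
ys=[-22,-18,-14,14,18,22]
A,B=P(s0,1,60,ys,xs),P(b,1,60,ys,xs)
print("init",dict(zip(xs[:50].astype(int),A[:50].astype(int)))); print("now",dict(zip(xs[20:80].astype(int),B[20:80].astype(int))))
# cheese (red minus blue) at z=66
xc=np.arange(125,220,1.); yc=[-15,-10,-5,0,5]
for n,im in(("init",s0),("now",b)):
    d=P(im,2,66,yc,xc)-P(im,0,66,yc,xc); print(n,dict(zip(xc.astype(int),d.astype(int))))
E
```

```text
init {np.int64(60): np.int64(92), np.int64(61): np.int64(97), np.int64(62): np.int64(101), np.int64(63): np.int64(105), np.int64(64): np.int64(109), np.int64(65): np.int64(113), np.int64(66): np.int64(116), np.int64(67): np.int64(121), np.int64(68): np.int64(126), np.int64(69): np.int64(131), np.int64(70): np.int64(137), np.int64(71): np.int64(141), np.int64(72): np.int64(144), np.int64(73): np.int64(143), np.int64(74): np.int64(139), np.int64(75): np.int64(132), np.int64(76): np.int64(122), np.int64(77): np.int64(110), np.int64(78): np.int64(99), np.int64(79): np.int64(89), np.int64(80): np.int64(82), np.int64(81): np.int64(78), np.int64(82): np.int64(76), np.int64(83): np.int64(75), np.int64(84): np.int64(76), np.int64(85): np.int64(76), np.int64(86): np.int64(76), np.int64(87): np.int64(75), np.int64(88): np.int64(72), np.int64(89): np.int64(66), np.int64(90): np.int64(59), np.int64(91): np.int64(51), np.int64(92): np.int64(44), np.int64(93): np.int64(38), np.int64(94): np.int64(35), np.int64(95): np.int64(34), np.int64(96): np.int64(34), np.int64(97): np.int64(35), np.int64(98): 
[... 7018 characters left out ...]
.int64(196): np.int64(128), np.int64(197): np.int64(128), np.int64(198): np.int64(129), np.int64(199): np.int64(130), np.int64(200): np.int64(131), np.int64(201): np.int64(132), np.int64(202): np.int64(132), np.int64(203): np.int64(129), np.int64(204): np.int64(122), np.int64(205): np.int64(108), np.int64(206): np.int64(90), np.int64(207): np.int64(68), np.int64(208): np.int64(46), np.int64(209): np.int64(28), np.int64(210): np.int64(15), np.int64(211): np.int64(8), np.int64(212): np.int64(7), np.int64(213): np.int64(8), np.int64(214): np.int64(11), np.int64(215): np.int64(13), np.int64(216): np.int64(14), np.int64(217): np.int64(14), np.int64(218): np.int64(14), np.int64(219): np.int64(14)}
```

```bash
cat > fr.py <<'E'
from h import *
o=[]
for _ in range(3): viewer.capture("scene"); o.append(readout.get_obs())
print(o[-1]['time'],*[np.round(np.mean([x[k] for x in o],0),2) for k in('tool_pos','contact_force')])
E
python3 fr.py; python3 -m creep '0 0 .001 0 0 0 0;0 0 0 0 0 0 0' >/dev/null; python3 fr.py;  python3 -m creep '0 0 .001 0 0 0 0;0 0 0 0 0 0 0'>/dev/null; python3 fr.py
```

```text
15.7167 [ 584.61 -154.03  152.46] [-2.14 -9.06  7.3 ]
16.0333 [ 584.58 -153.94  152.62] [-0.46 -9.32  1.86]
16.35 [ 584.45 -153.83  152.87] [ 0.77 -9.79 -2.35]
```

```bash
cat > head.py <<'E'
from jaw import *
c=viewer.camera_info("scene")
def edge(n=4):
    im=np.mean([viewer.capture("scene")[:,:,1] for _ in range(n)],0).astype(np.float32)
    xs=np.arange(85,125,.25); r=0
    for y in (-22,-18,-14,14,18,22):
        p=np.array([pix(c,x,y,60) for x in xs],np.float32); r=r+cv2.remap(im,p[:,:1],p[:,1:],cv2.INTER_CUBIC)[:,0]/6
    f=lambda lv,i0,i1:[round(xs[i],2) for i in range(i0,i1) if r[i]>=lv>r[i+1]]
    return "rear",f(105,0,158),"front",f(58,0,158)
print(*edge())
E
python3 head.py
python3 -m creep '-.0004 -.0045 -.001 0 0 0 0;-.0005 -.0045 0 0 0 0 0;-.0005 -.005 0 0 0 0 0;0 0 0 0 0 0 0;0 0 0 0 0 0 0' >/dev/null; python3 fr.py; python3 head.py
python3 -m creep '-.0011 -.011 -.001 0 0 0 0;0 0 0 0 0 0 0;0 0 0 0 0 0 0' >/dev/null; python3 fr.py; python3 head.py
```

```text
rear [np.float64(105.25)] front [np.float64(117.75)]
17.1167 [ 582.68 -165.98  151.95] [ 0.25 -2.71 -1.33]
rear [np.float64(100.5)] front [np.float64(112.75)]
17.7167 [ 581.79 -177.3   151.34] [0.07 0.58 0.35]
rear [np.float64(100.5)] front [np.float64(112.75)]
```

```bash
python3 -m creep '.0011 .011 0 0 0 0 0;.0004 .004 .0005 0 0 0 0;.0004 .004 .0005 0 0 0 0;.0003 .003 .0005 0 0 0 0;.0003 .003 .0005 0 0 0 0;0 0 0 0 0 0 0;0 0 0 0 0 0 0' >/dev/null; python3 fr.py; python3 head.py
python3 -m creep '.0002 .002 0 0 0 0 0;.0002 .0016 0 0 0 0 0;0 0 0 0 0 0 0;0 0 0 0 0 0 0' >/dev/null; python3 fr.py; python3 head.py
```

```text
18.65 [ 584.52 -153.33  153.4 ] [ 0.13 -8.4  -1.99]
rear [np.float64(105.75)] front [np.float64(118.5)]
19.3333 [ 584.87 -150.43  153.59] [ -0.93 -11.3   -0.72]
rear [np.float64(106.5)] front [np.float64(119.75)]
```

```bash
python3 -m creep '0 0 0 0 0 0 0;0 0 0 0 0 0 0;0 0 0 0 0 0 0;0 0 0 0 0 0 0' >/dev/null; python3 fr.py; python3 head.py; python3 - <<'E'
from h import *
b=viewer.capture("scene"); cv2.imwrite("pics/end.png",crop(b,160,120,260,195,800,600))
E
```

```text
20.0167 [ 584.87 -150.45  153.59] [ -0.72 -10.83  -0.78]
rear [np.float64(106.5)] front [np.float64(119.75)]
```

View pics/end.png

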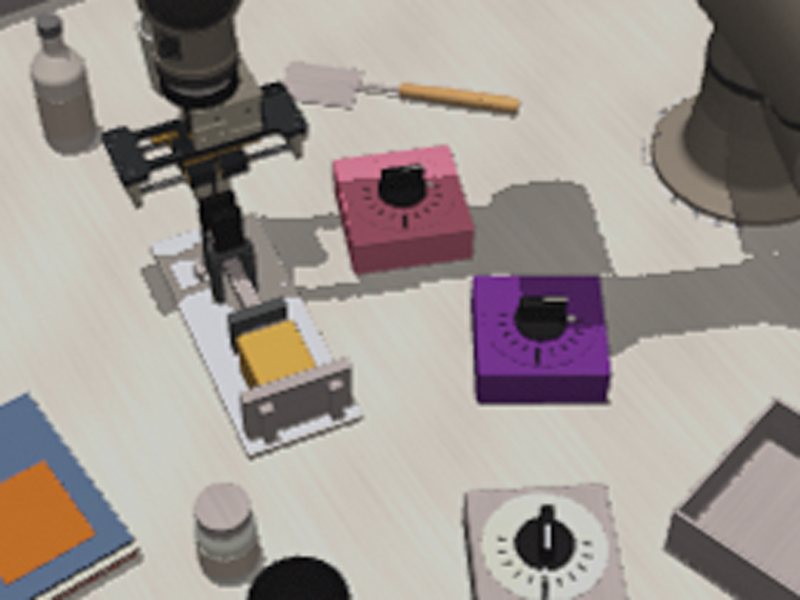

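The cheese sits against the stop at (300,365), the trigger is held squeezed, and the steel box's pointer is in line with its long mark at (545,585). Everything else is in place.

```bash
python3 -c "
from plant import order
print(order.close_job())"
```

```text
the job is handed in; nothing more can be done
None
```

I set the dial's pointer on the long mark, then clamped the cheese against the end stop with the pad pushed in an estimated 8 mm (about half its travel), and handed the job in at about 20 s with the trigger still held squeezed at about 11 N.

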